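# Sort the loose hardware into the sample trays

## Task

Sort the four loose pieces of hardware at the front of the bench into the three grey trays: each piece goes into the empty bay of the tray that shows a sample of its kind, so both nuts go into the tray with the nuts, the bolt into the one with the bolt and the pipe piece into the one with the pipe. Set the nuts flat on the tray floor beside each other, stand the bolt upright on its head and lay the pipe down, and leave the wooden block where it is.

Things in the scene. Friction and masses are not known exactly. Their poses are not given: they have to be found in the camera images.
- large_nut: The larger loose hex nut, rusty brown steel, lying flat; 34 mm across corners, 30 mm across flats, 14 mm high. Origin at the centre of its underside, z up; a corner points along x, and y is normal to a pair of flats (the other pairs at 60 degrees). 0.06 kg.
- small_nut: The smaller loose hex nut, grey zinc-coated steel, lying flat; 28 mm across corners, 24 mm across flats, 11 mm high. Origin at the centre of its underside, z up; a corner points along x, and y is normal to a pair of flats (the other pairs at 60 degrees). 0.03 kg.
- bolt: The loose rusty hex bolt, standing on its head with the shank up; 74 mm high, head 33 x 29 mm and 12 mm high, shank 19 mm thick. Origin at the centre of the underside of the head, z up along the shank. 0.19 kg. (Not the bolt at the bench's far right corner.)
- pipe: The loose piece of grey threaded pipe lying on its side; 80 mm long, 27 mm thick, it can roll. Its y axis is the pipe's axis; its origin is on the outer surface at half length (underneath at the start). 0.1 kg.
- pipe_center (a point): The middle of the loose piece of pipe, on its axis, 13.6 mm above the bench at the start.
- nut_tray: Grey steel tray, fixed, 156x116 mm, walls 3 mm thick, 16 mm high with rim, floor 3 mm thick. A cross wall parts it: empty bay on the robot's side, 106 (x) by 110 (y) mm inside, and behind it a narrow bay with its samples, a large and a small hex nut, fixed in it. Origin under the middle of the empty bay, at bench height (bay walls at x +-53, y +-55 mm); z up, x towards the sample bay.
- bolt_tray: Grey steel tray, fixed, 156x116 mm, walls 3 mm thick, 16 mm high with rim, floor 3 mm thick. A cross wall parts it: empty bay on the robot's side, 106 (x) by 110 (y) mm inside, and behind it a narrow bay with its sample, a lying hex bolt, fixed in it. Origin under the middle of the empty bay, at bench height (bay walls at x +-53, y +-55 mm); z up, x towards the sample bay.
- pipe_tray: Grey steel tray, fixed, 156x116 mm, walls 3 mm thick, 16 mm high with rim, floor 3 mm thick. A cross wall parts it: empty bay on the robot's side, 106 (x) by 110 (y) mm inside, and behind it a narrow bay with its sample, a lying piece of pipe, fixed in it. Origin under the middle of the empty bay, at bench height (bay walls at x +-53, y +-55 mm); z up, x towards the sample bay.
- block: Loose hardwood packing block standing among the hardware, 45 x 55 x 40 mm (x, y, z), to be left where it is. Origin at the centre of its underside, z up. (Not the block at the bench's far right corner.)

How it is judged (in metres and radians):
At the end, for the whole second after the job is handed in: Each piece rests, released and at rest, on the floor of its kind's bay: within 45 mm of the bay's middle along both tray axes and 5 mm in height; both nuts flat and the bolt upright on its head within 0.15 rad; the pipe lying on its side (x of large_nut in the frame of nut_tray between -0.045 and 0.045 m and y of large_nut in the frame of nut_tray between -0.045 and 0.045 m and z of large_nut in the frame of nut_tray between -0.002 and 0.008 m and angle between each of large_nut, small_nut, bolt's own z axis and vertical below 0.15 rad and linear speed of each of large_nut, small_nut, bolt, pipe below 0.02 m/s and angular speed of each of large_nut, small_nut, bolt, pipe below 0.5 rad/s and x of small_nut in the frame of nut_tray between -0.045 and 0.045 m and y of small_nut in the frame of nut_tray between -0.045 and 0.045 m and z of small_nut in the frame of nut_tray between -0.002 and 0.008 m and x of bolt in the frame of bolt_tray between -0.045 and 0.045 m and y of bolt in the frame of bolt_tray between -0.045 and 0.045 m and z of bolt in the frame of bolt_tray between -0.002 and 0.008 m and x of pipe_center in the frame of pipe_tray between -0.045 and 0.045 m and y of pipe_center in the frame of pipe_tray between -0.045 and 0.045 m and z of pipe_center in the frame of pipe_tray between 0.0116 and 0.0216 m); the robot touches nothing.
It fails at once if the wooden block is pushed more than 20 mm or knocked over (distance of block from where it was at the start of the episode above 0.02 m or angle between block's own z axis and vertical above 0.3 rad).
It also fails if it takes over 96 s, if anything falls off the work surface, if the arm or the gripper's body presses on something with over 40 N, if the wrist force passes 120 N, or if a joint passes its speed limit or range.

## Robot

A 6-joint arm with a two-finger parallel gripper is mounted at the origin on a cart in front of the work surface, level with it; the furniture and walls round the work are solid. World frame = base frame: x ahead of the robot, y to its left, z up, the work surface at z = 0. Lengths are in mm, angles in rad, forces in N, time in s.
With the tool pointing down it reaches from about 350 to 775 mm from the base axis. Payload 7.3 kg.
Tool frame: the origin (TCP) lies on the centre line of the jaws, within the pads' length; the fingertips stand bot.tip_reach ahead of it and the grasp point (between the pads) lies 6 mm ahead of it (bot.tip_reach is the distance from the TCP to the fingertips, in mm); z points along the fingers, y is the direction in which the jaws open and shut (so a half turn about z gives the same grasp; the last joint's range is limited). The gripper opens to 92 mm and grips with 3 to 60 N. Pads are 19 mm wide; open, the fingers measure 130 mm over their backs; the gripper's body (75 mm by 190 mm) begins 47 mm behind the grasp point.
Start: joints at [-0.146, 0.342, 1.524, -0, 1.275, -0.146], TCP at [525.017, 0.02, 251.741] pointing down, gripper open.
Joint ranges: [-2.53, 2.53], [-0.77, 2.02], [0.04, 2.7], [-1, 4.14], [0.28, 2.66], [-3.11, 3.11]. Speed limits (rad/s): [2.57, 2.57, 3.14, 3.14, 3.14, 3.14].

## Interface

Orientations are given as [roll, pitch, yaw] about the fixed x, y, z axes, in that order (R = Rz(yaw) Ry(pitch) Rx(roll)).
In Python, from plant import bot gives the robot as it stands.
- The arm moves only by the tool step_arm, never from a script. Its argument "deltas" is a list of rows, each a list of 6 numbers: the shift along the tool's x, y, z in mm, then the turn, a rotation vector about the tool's x, y, z in rad. A call has 1 to 5 rows; each row is the pose to reach, as a shift and turn from the pose commanded when the call began, along the tool's axes at that moment; what a row does not reach only later rows make up. A row lasts 1/12 s, in which the tool goes at most 41.7 mm and 7.16 degrees, less where a joint would pass 70% of its speed; a pose out of reach is approached as far as the arm can. A call with a gripper value outside its range is refused whole. "fingers" is the finger opening in mm, from 0 to 91.8, set as the call begins (left out, the last holds). The fingers move at their own pace and stop on an object; the grip force is fixed at half the most. Time passes only in rows, so rows that repeat a pose let the fingers close. It gives the time, the measured TCP pose, the force and the opening at its end, in the units of the state.
- bot.get_obs(): the state, without advancing time (a new reading comes with each control period).
- bot.capture(name): name is "scene" or "side" or "wrist"; returns a dict with "color" (400x640x3 uint8, red, green, blue), "fx", "fy", "cx", "cy" (pixels), "R" (3x3) and "t" (3): a world point X has camera coordinates R X + t. Camera axes: x right, y down, z forward; pixel columns grow to the right and rows downward; lengths in mm; the calibration is good to about 2 mm. A picture is of the moment at which its call begins. There is no depth.
- bot.close_job(): hands the job in, once; it reports no verdict.
Trained networks look in a picture, given as the dict that the camera call returned (one of the last four; its "shot" number tells which), for a name from the list of things; names that differ only in an ending like _2 or _b are one class to them, and where a whole thing is asked for, a point or a joint stands for the part that bears it (a point fixed in the world has none). Each returns a list of dicts, best first, with "p" (0 to 1); they miss things now and then, are a little off and sometimes report something else, mostly with a low value. They report only what shows in the picture. A call takes as long as a camera call.
- bot.boxes_of(query, picture): "rect" ([centre column, centre row, width, height] in pixels, round what is visible of it).
The state is a dict: "time": time; "joint_positions": joint angles; "dq": joint speeds; "tau": joint torques, N m; "tool_pos": TCP position; "tcp_rot": TCP orientation; "contact_force": force on the tool from outside, world axes, zero at the start; "moment": the same for the moment, N m; "grip_width": finger opening in mm.
Only numpy, scipy, OpenCV 4.12 (cv2) and the standard library are available. Lean on these libraries where they do the work, as an engineer would, in place of code of your own. Each camera call takes 0.05 s, during which the arm holds its last target. There are 200 camera calls.

## Working session

There is one attempt and no reset: what is moved stays moved. The work goes in short steps, Python scripts to look and compute and a tool call to move; the robot and the scene stay as the last step left them, time stands still between calls to the robot, and variables do not carry over. Pictures are saved under pics/ and viewed, about 12 in all and at most 16, crops included, and the job is handed in when it is done.

Besides the shell and the picture viewer there is one more tool, called after "Call:" as a command line: name --pt "numbers of a row" for each row, then --argument value for the rest. step_arm: Moves the arm, as the interface text tells. Its arguments: {"type":"object","properties":{"deltas":{"type":"array"},"fingers":{"type":"number"}},"required":["deltas"]}

```bash
ls; mkdir -p pics
cat > h.py <<'E'
import numpy as np,cv2
from plant import bot
def ray(P,u,v,z):
    d=np.array([(u-P['cx'])/P['fx'],(v-P['cy'])/P['fy'],1.]);R=np.array(P['R']);t=np.array(P['t'])
    o=-R.T@t;d=R.T@d
    return o+d*(z-o[2])/d[2]
def save(P,n): cv2.imwrite('pics/'+n+'.png',P['color'][:,:,::-1])
def proj(P,X):
    c=np.array(P['R'])@np.array(X)+np.array(P['t']);return c[0]/c[2]*P['fx']+P['cx'],c[1]/c[2]*P['fy']+P['cy']
E
python3 - <<'E'
from h import *
print(bot.tip_reach,bot.get_obs())
H=dict(large_nut=7,small_nut=5,bolt=37,pipe=13,nut_tray=8,bolt_tray=8,pipe_tray=8,block=20)
for c in ['scene','side','wrist']:
    P=bot.capture(c);save(P,c+'0')
    print(c,-np.array(P['R']).T@P['t'])
    for k in H:
        for b in bot.boxes_of(k,P)[:2]:
            r=b['rect'];print(k,round(b['p'],2),np.round(r),np.round(ray(P,r[0],r[1],H[k])))
E
```

```text
pics
25.0 {'time': 0.0, 'joint_positions': array([-1.45977709e-01,  3.42715642e-01,  1.52503904e+00, -1.60161217e-05,
        1.27536758e+00, -1.45987488e-01]), 'dq': array([ 4.03425007e-04,  2.22693728e-03, -4.64086304e-04,  1.97123078e-05,
        7.96593061e-04,  1.14013087e-03]), 'tau': array([ 7.61924657e-04, -4.31245601e+01, -2.44219762e+01,  7.17750052e-02,
        5.59406646e-02, -1.04314388e-04]), 'tool_pos': array([5.24629048e+02, 8.39611032e-02, 2.51040912e+02]), 'tcp_rot': array([-3.14007709e+00, -2.07358691e-04,  1.57081062e+00]), 'contact_force': array([ 0.44352207, -0.53652482, -0.2335226 ]), 'moment': array([-0.02108053,  0.05350012,  0.01876003]), 'grip_width': 91.68112239400239}
scene [ 186.02738487 -746.34671996  587.83727106]
large_nut 0.56 [282. 240.  18.  16.] [ 427. -180.    7.]
small_nut 0.52 [267. 209.  11.  10.] [442. -73.   5.]
bolt 0.73 [254. 176.  17.  33.] [452.  16.  37.]
pipe 0.67 [308. 267.  32.  45.] [ 435. -276.   13.]
pipe 0.5 [341. 298.  39.  42.] [ 449. -368.   13.]
nut_tray 0.88 [360. 210.  89.  52.] [ 616. -181.    8.]
bolt_tray 0.91 [407. 256.
[... 332 characters left out ...]
  25.  37.]
pipe 0.74 [381. 196.  45.  17.] [ 429. -274.   13.]
nut_tray 0.6 [273. 202.  97.  53.] [ 615. -164.    8.]
bolt_tray 0.56 [309. 166.  81.  45.] [ 622. -318.    8.]
pipe_tray 0.68 [218. 249. 110.  71.] [620.  -0.   8.]
pipe_tray 0.25 [309. 166.  85.  42.] [ 619. -317.    8.]
block 0.89 [391. 169.  23.  30.] [ 448. -369.   20.]
wrist [524.60569992  77.87444009 384.58910239]
small_nut 0.79 [260. 228.  19.  19.] [440. -72.   5.]
bolt 0.96 [259. 161.  35.  31.] [451.  20.  37.]
bolt 0.61 [261. 227.  26.  20.] [448. -59.  37.]
pipe 0.54 [282. 342.  18.   9.] [ 462. -245.   13.]
nut_tray 0.89 [385. 296. 107.  80.] [ 607. -172.    8.]
pipe_tray 0.95 [413. 186. 142.  97.] [633. -17.   8.]
```

Run:
```python
import cv2
im=cv2.imread('pics/scene0.png');s=cv2.imread('pics/side0.png');w=cv2.imread('pics/wrist0.png')
cv2.imwrite('pics/scenec.png',cv2.resize(im[130:350,220:500],None,fx=2.7,fy=2.7,interpolation=2))
cv2.imwrite('pics/sidec.png',cv2.resize(s[130:330,150:430],None,fx=2.8,fy=2.8,interpolation=2))
```

```text
(no output)
```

View pics/scenec.png

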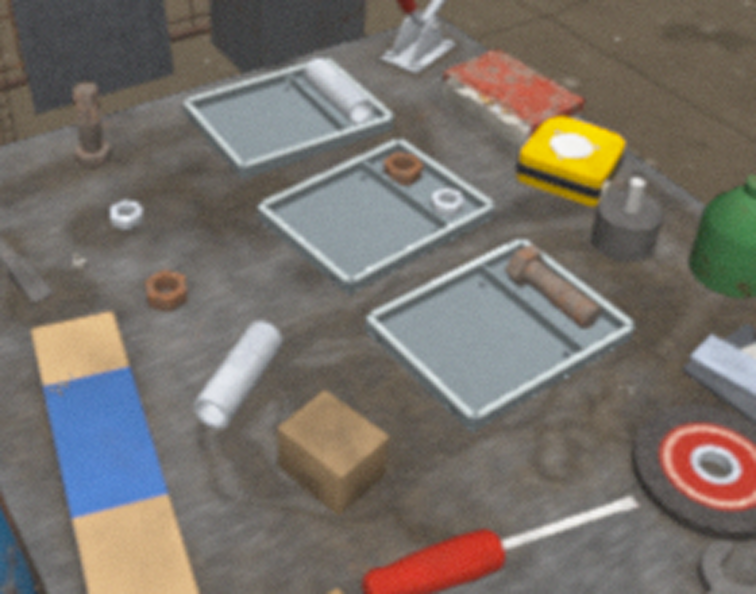

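View pics/sidec.png

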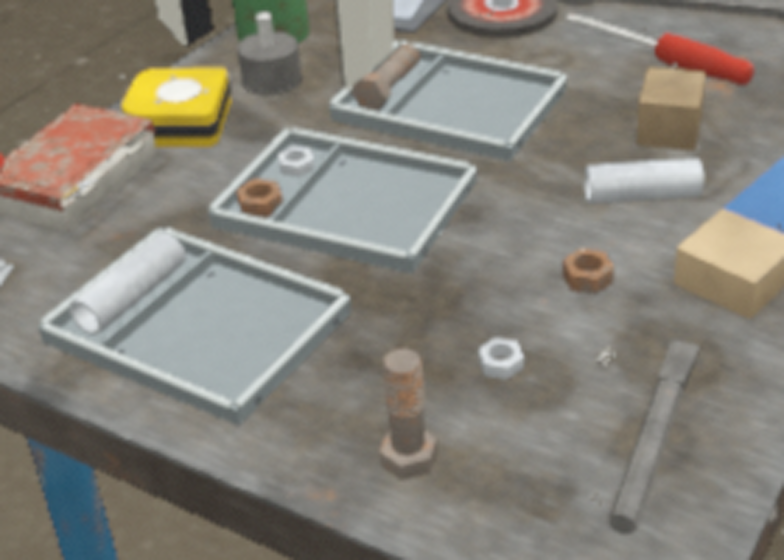

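View pics/wrist0.png

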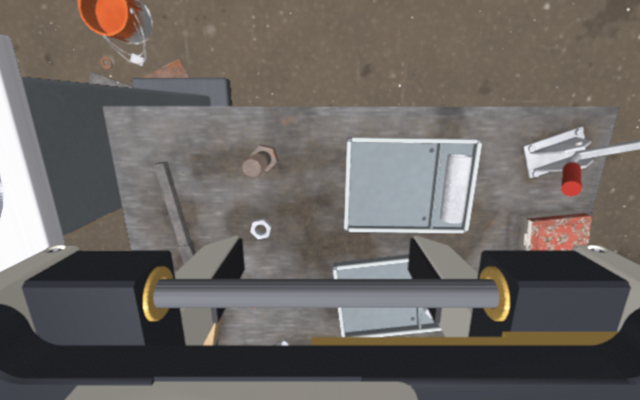

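The scene and side views agree with the detections: pipe, nut and bolt trays run from left to right, and the loose row is bolt, small nut, large nut, pipe, block. Next I'll work out the tray poses from the corners I read and the pipe axis.

Run:
```python
from h import *
A=bot.capture('scene');B=bot.capture('side');W=bot.capture('wrist')
sc=lambda p:(p[0]/2.7+220,p[1]/2.7+130)
sd=lambda p:(p[0]/2.8+150,p[1]/2.8+130)
# order: front-left(y+), front-right(y-), back-right, back-left
T=dict(bolt=([(370,320),(475,415),(632,325),(522,242)],[(515,150),(565,75),(395,43),(333,103)]),
 nut=([(262,207),(352,282),(490,205),(400,143)],[(412,262),(473,168),(290,132),(213,210)]),
 pipe=([(186,103),(242,165),(390,116),(322,62)],[(238,410),(347,298),(165,232),(43,327)]))
m=np.array([[-56,58],[-56,-58],[100,-58],[100,58.]])
for k,(a,b) in T.items():
    for P,pts in ((A,[sc(p) for p in a]),(B,[sd(p) for p in b]))+(((W,[(345,139),(345,231),(469,232),(481,139)]),) if k=='pipe' else ()):
        q=np.array([ray(P,*p,16)[:2] for p in pts])
        mc=m-m.mean(0);qc=q-q.mean(0);s=(mc[:,0]*qc[:,1]-mc[:,1]*qc[:,0]).sum();c=(mc*qc).sum();y=np.arctan2(s,c)
        R=np.array([[np.cos(y),-np.sin(y)],[np.sin(y),np.cos(y)]]);o=q.mean(0)-R@m.mean(0)
        print(k,np.round(o),round(y,3),'res',np.round((q-(m@R.T+o))).tolist())
# pipe axis ends: scene ends centre (213,405)->(266,333) ; side (592,181)->(700,175)
for P,f,e in ((A,sc,[(214,402),(265,336)]),(B,sd,[(592,181),(700,174)])):
    q=[ray(P,*f(p),13.6) for p in e];d=q[1]-q[0];print('pipe',np.round(q[0]),np.round(q[1]),np.linalg.norm(d),np.arctan2(d[1],d[0]))
# bolt base/top
print('bolt top',ray(A,*sc((87,90)),74),ray(B,*sd((404,358)),74),'head',ray(A,*sc((92,155)),6),ray(B,*sd((408,457)),6))
```

```text
bolt [ 597. -333.] 0.08 res [[2.0, -3.0], [3.0, 5.0], [-3.0, 2.0], [-2.0, -3.0]]
bolt [ 596. -323.] 0.076 res [[-4.0, 3.0], [3.0, 0.0], [0.0, 3.0], [0.0, -6.0]]
nut [ 595. -181.] 0.129 res [[4.0, -2.0], [3.0, 2.0], [-4.0, 4.0], [-3.0, -4.0]]
nut [ 593. -169.] 0.117 res [[-0.0, 1.0], [4.0, 1.0], [-2.0, 2.0], [-1.0, -4.0]]
pipe [602. -21.] -0.001 res [[4.0, -3.0], [3.0, 4.0], [-1.0, 3.0], [-6.0, -4.0]]
pipe [600. -11.] -0.013 res [[2.0, -2.0], [3.0, 2.0], [-3.0, 2.0], [-2.0, -2.0]]
pipe [605. -16.] 0.002 res [[-2.0, 0.0], [-0.0, 1.0], [2.0, -1.0], [0.0, -0.0]]
pipe [ 406. -294.   14.] [ 466. -257.   14.] 70.07706535379405 0.5435290715101657
pipe [ 466. -259.   14.] [ 401. -302.   14.] 78.09014022043196 -2.5563942675878986
bolt top [449.73060063  12.91700822  74.        ] [449.18752638  19.20925643  74.        ] head [448.12900034  14.79803883   6.        ] [447.60081908  24.58543228   6.        ]
```

Call:
step_arm --pt "9 -38 0 0 0 0" --pt "18 -75 0 0 0 0" --pt "18 -75 36 0 0 0" --pt "18 -75 72 0 0 0" --pt "18 -75 100 0 0 0" --fingers 70

```text
time: 1.92
tool_pos: [449.2, 18.2, 150.8]
tcp_rot: [3.14, 0.0, 1.571]
contact_force: [0.8, -0.5, 0.5]
grip_width: 70.3
```

Run:
```python
from h import *
print(bot.get_obs()['tool_pos'])
P=bot.capture('wrist');save(P,'wrist1')
for k,h in dict(bolt=74,small_nut=8).items():
    for b in bot.boxes_of(k,P)[:2]:
        r=b['rect'];print(k,round(b['p'],2),np.round(r),np.round(ray(P,r[0],r[1],h)))
```

```text
[449.24072406  18.2393447  150.83009648]
bolt 0.74 [325. 203.  36.  55.] [448.  31.  74.]
small_nut 0.67 [317. 274.  22.  11.] [441. -63.   8.]
```

View pics/wrist1.png

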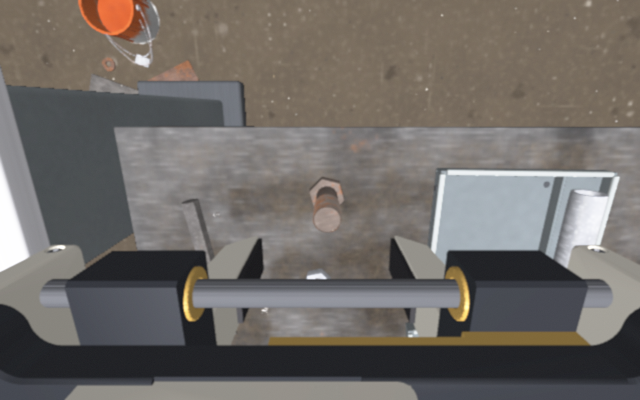

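Bolt top face is at about (328,218), so its y is about 19 and it sits centred under the jaws. Descending and gripping.

Call:
step_arm --pt "1 0 36 0 0 0" --pt "1 0 72 0 0 0" --pt "1 0 99 0 0 0" --pt "1 0 99 0 0 0"

```text
time: 2.4
tool_pos: [448.9, 19.1, 50.5]
tcp_rot: [-3.136, -0.001, 1.571]
contact_force: [-0.6, -0.6, 0.1]
grip_width: 69.9
```

Call:
step_arm --pt "0 0 0 0 0 0" --pt "0 0 0 0 0 0" --pt "0 0 0 0 0 0" --pt "0 0 0 0 0 0" --pt "0 0 0 0 0 0" --fingers 8

```text
time: 2.82
tool_pos: [450.9, 18.9, 54.1]
tcp_rot: [3.139, 0.0, 1.571]
contact_force: [0.3, 0.1, 0.0]
grip_width: 41.3
```

Call:
step_arm --pt "0 0 0 0 0 0" --pt "0 0 0 0 0 0" --pt "0 0 0 0 0 0" --pt "0 0 0 0 0 0" --pt "0 0 0 0 0 0"

```text
time: 3.23
tool_pos: [450.1, 19.0, 52.9]
tcp_rot: [3.141, 0.0, 1.571]
contact_force: [0.2, -0.5, 4.2]
grip_width: 18.6
```

Call:
step_arm --pt "0 0 -20 0 0 0" --pt "0 0 -50 0 0 0" --pt "0 0 -80 0 0 0" --pt "-15 6 -100 0 0 0" --pt "-45 19 -100 0 0 0"

```text
time: 3.65
tool_pos: [469.8, -24.6, 156.4]
tcp_rot: [3.137, 0.0, 1.574]
contact_force: [1.5, -0.1, -2.3]
grip_width: 18.7
```

Call:
step_arm --pt "-35 15 0 0 0 0" --pt "-70 30 0 0 0 0" --pt "-105 45 0 0 0 0" --pt "-140 60 0 0 0 0" --pt "-175 75 0 0 0 0"

```text
time: 4.07
tool_pos: [544.0, -202.6, 152.0]
tcp_rot: [-3.14, -0.001, 1.571]
contact_force: [0.8, 1.2, -2.2]
grip_width: 18.9
```

Call:
step_arm --pt "-35 15 0 0 0 0" --pt "-70 30 0 0 0 0" --pt "-105 43 0 0 0 0" --pt "-127 51 0 0 0 0" --pt "-127 51 0 0 0 0"

```text
time: 4.48
tool_pos: [595.1, -332.9, 151.0]
tcp_rot: [-3.141, 0.001, 1.567]
contact_force: [-1.2, 1.1, -2.4]
grip_width: 18.6
```

Run:
```python
from h import *
o=bot.get_obs();print(o['tool_pos'],o['grip_width'])
A=bot.capture('scene');B=bot.capture('side')
cv2.imwrite('pics/b.png',np.hstack([cv2.resize(A['color'][130:330,300:500],(400,400)),cv2.resize(B['color'][60:260,220:420],(400,400))])[:,:,::-1])
```

```text
[ 595.0853546  -332.86164256  150.98482637] 18.619032450268225
```

View pics/b.png

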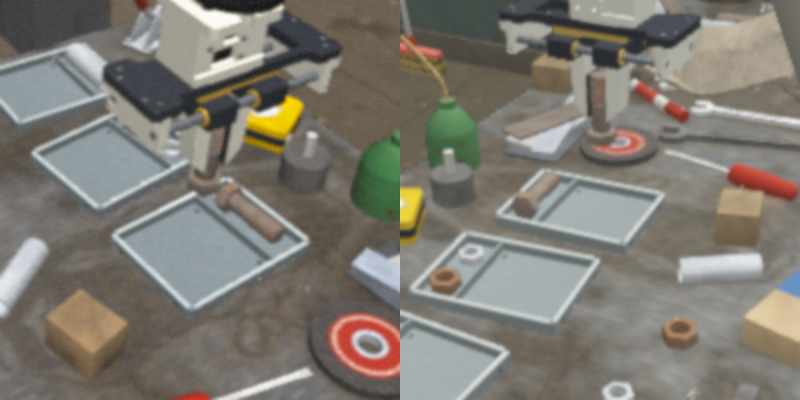

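Bolt hangs upright and empty-handed surroundings are clear; lower into the bay.

Call:
step_arm --pt "0 0 30 0 0 0" --pt "0 0 60 0 0 0" --pt "0 0 80 0 0 0" --pt "0 0 90 0 0 0" --pt "0 0 93 0 0 0"

```text
time: 5.0
tool_pos: [593.9, -325.9, 57.4]
tcp_rot: [-3.138, -0.003, 1.572]
contact_force: [-0.5, 0.9, -2.6]
grip_width: 18.7
```

Call:
step_arm --pt "0 0 1 0 0 0" --pt "0 0 2 0 0 0" --pt "0 0 3 0 0 0" --pt "0 0 3 0 0 0"

```text
time: 5.33
tool_pos: [595.6, -328.3, 58.1]
tcp_rot: [3.14, 0.001, 1.571]
contact_force: [0.1, -0.3, -2.1]
grip_width: 18.3
```

Call:
step_arm --pt "0 0 0.5 0 0 0" --pt "0 0 1 0 0 0" --pt "0 0 1 0 0 0" --pt "0 0 1 0 0 0"

```text
time: 5.67
tool_pos: [595.1, -328.1, 56.0]
tcp_rot: [3.141, 0.0, 1.571]
contact_force: [0.0, -0.4, -1.5]
grip_width: 18.6
```

Run:
```python
from h import *
o=bot.get_obs();print(o['tool_pos'],o['contact_force'])
```

```text
[ 595.06755357 -328.07039595   55.97471337] [ 0.04778146 -0.36048358 -1.51950787]
```

Go down another 1.5 mm in small steps, looking for contact.

Call:
step_arm --pt "0 0 0.5 0 0 0" --pt "0 0 1 0 0 0" --pt "0 0 1 0 0 0" --pt "0 0 1 0 0 0"

```text
time: 6.0
tool_pos: [595.1, -328.1, 55.9]
tcp_rot: [3.141, 0.001, 1.571]
contact_force: [-2.7, 0.7, 5.4]
grip_width: 18.5
```

Call:
step_arm --pt "0 0 0.5 0 0 0" --pt "0 0 0.5 0 0 0" --pt "0 0 0.5 0 0 0"

```text
time: 6.25
tool_pos: [595.1, -328.1, 55.9]
tcp_rot: [3.141, 0.001, 1.571]
contact_force: [-3.5, 1.8, 7.9]
grip_width: 18.6
```

Call:
step_arm --pt "0 0 0 0 0 0" --pt "0 0 0 0 0 0" --pt "0 0 0 0 0 0" --pt "0 0 0 0 0 0" --pt "0 0 0 0 0 0" --fingers 46

```text
time: 6.67
tool_pos: [595.0, -328.0, 54.0]
tcp_rot: [-3.142, -0.0, 1.571]
contact_force: [-0.3, -0.3, -0.2]
grip_width: 44.7
```

Call:
step_arm --pt "0 0 -15 0 0 0" --pt "0 0 -40 0 0 0" --pt "0 0 -75 0 0 0" --pt "0 0 -110 0 0 0" --pt "0 0 -110 0 0 0"

```text
time: 7.08
tool_pos: [597.9, -329.9, 172.6]
tcp_rot: [3.131, 0.008, 1.571]
contact_force: [0.9, -1.0, 1.2]
grip_width: 45.5
```

Call:
step_arm --pt "33 -20 0 0 0 0" --pt "66 -40 0 0 0 0" --pt "99 -60 0 0 0 0" --pt "132 -80 0 0 0 0" --pt "165 -100 0 0 0 0"

```text
time: 7.5
tool_pos: [493.8, -161.6, 164.0]
tcp_rot: [3.141, 0.0, 1.57]
contact_force: [0.7, 0.0, -0.7]
grip_width: 46.1
```

Call:
step_arm --pt "32 -19 0 0 0 0" --pt "64 -38 0 0 0 0" --pt "91 -54 10 0 0 0" --pt "91 -54 44 0 0 0" --pt "91 -54 44 0 0 0"

```text
time: 7.92
tool_pos: [438.0, -70.0, 117.1]
tcp_rot: [-3.135, -0.002, 1.573]
contact_force: [-0.5, 0.0, -0.9]
grip_width: 45.9
```

Run:
```python
from h import *
o=bot.get_obs();print(o['tool_pos'])
P=bot.capture('wrist');save(P,'wrist2')
for b in bot.boxes_of('small_nut',P)[:2]:
    r=b['rect'];print(round(b['p'],2),np.round(r),np.round(ray(P,r[0],r[1],6)))
u,v=[int(x) for x in proj(P,[440,-72,6])];print(u,v)
v=min(max(v,50),350)
cv2.imwrite('pics/w2.png',cv2.resize(P['color'][v-50:v+50,u-60:u+60],None,fx=5,fy=5,interpolation=2)[:,:,::-1])
for b in bot.boxes_of('bolt',bot.capture('scene'))[:3]: print(b)
```

```text
[437.99880661 -69.95076552 117.0911495 ]
0.56 [332. 210.  32.  35.] [442. -73.   6.]
329 208
{'rect': [393.1, 245.8, 18.4, 40.4], 'p': 0.96}
```

View pics/w2.png

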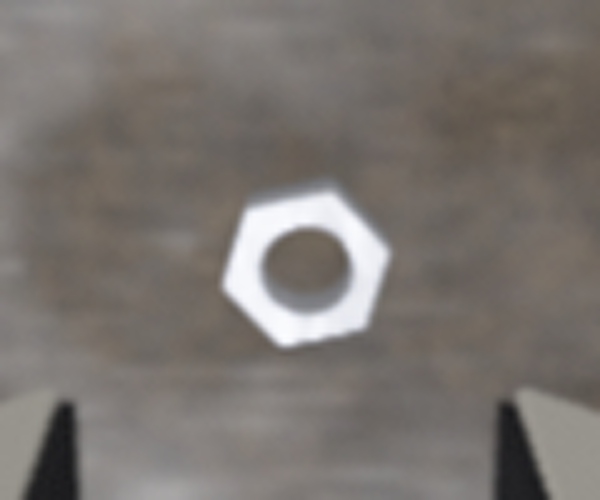

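The nut's corners lie about 11° counter-clockwise from image x, so I turn the jaws 0.32 rad clockwise to meet its flats. It is centred at about (441,-73).

Call:
step_arm --pt "-1 0 20 0 0 0.11" --pt "-1 0 45 0 0 0.22" --pt "-1 0 70 0 0 0.32" --pt "-1 0 85 0 0 0.32" --pt "-1 0 93 0 0 0.32"

```text
time: 8.53
tool_pos: [441.5, -73.8, 26.4]
tcp_rot: [-3.141, 0.0, 1.25]
contact_force: [-0.8, -0.3, 0.1]
grip_width: 45.9
```

Call:
step_arm --pt "0 0 0 0 0 0" --pt "0 0 0 0 0 0" --pt "0 0 0 0 0 0"

```text
time: 8.78
tool_pos: [442.1, -73.5, 28.4]
tcp_rot: [3.139, 0.0, 1.251]
contact_force: [0.1, -0.1, 0.3]
grip_width: 46.1
```

Call:
step_arm --pt "0 0 0 0 0 0" --pt "0 0 0 0 0 0" --pt "0 0 0 0 0 0" --pt "0 0 0 0 0 0" --pt "0 0 0 0 0 0" --fingers 12

```text
time: 9.2
tool_pos: [441.2, -73.0, 27.6]
tcp_rot: [3.141, 0.0, 1.251]
contact_force: [-1.0, 0.4, 4.6]
grip_width: 23.5
```

Call:
step_arm --pt "0 0 0 0 0 0" --pt "0 0 0 0 0 0" --pt "0 0 0 0 0 0"

```text
time: 9.45
tool_pos: [441.2, -73.0, 27.6]
tcp_rot: [3.141, 0.0, 1.251]
contact_force: [-1.1, -0.6, 6.1]
grip_width: 23.2
```

Call:
step_arm --pt "0 0 -15 0 0 0" --pt "0 0 -35 0 0 -0.11" --pt "0 0 -60 0 0 -0.22" --pt "0 0 -60 0 0 -0.32" --pt "0 0 -60 0 0 -0.32"

```text
time: 9.87
tool_pos: [441.7, -73.2, 88.3]
tcp_rot: [3.139, 0.001, 1.574]
contact_force: [-0.8, -0.3, -0.5]
grip_width: 22.9
```

Call:
step_arm --pt "-15 30 0 0 0 0" --pt "-33 64 0 0 0 0" --pt "-51 98 0 0 0 0" --pt "-68 132 0 0 0 0" --pt "-77 150 0 0 0 0"

```text
time: 10.28
tool_pos: [593.8, -151.9, 86.2]
tcp_rot: [3.14, 0.001, 1.567]
contact_force: [-0.1, -0.7, -0.2]
grip_width: 23.3
```

Call:
step_arm --pt "0 0 20 0 0 0" --pt "0 0 40 0 0 0" --pt "0 0 52 0 0 0" --pt "0 0 54 0 0 0" --pt "0 0 54 0 0 0"

```text
time: 10.7
tool_pos: [590.2, -149.6, 32.1]
tcp_rot: [-3.139, -0.001, 1.57]
contact_force: [0.5, -0.6, 0.7]
grip_width: 23.8
```

Call:
step_arm --pt "0 0 1 0 0 0" --pt "0 0 2 0 0 0" --pt "0 0 3 0 0 0" --pt "0 0 3 0 0 0"

```text
time: 11.03
tool_pos: [591.1, -150.0, 30.7]
tcp_rot: [3.141, 0.0, 1.571]
contact_force: [0.7, 0.4, -0.7]
grip_width: 23.1
```

Call:
step_arm --pt "0 0 0.5 0 0 0" --pt "0 0 0.5 0 0 0" --pt "0 0 0.5 0 0 0"

```text
time: 11.28
tool_pos: [591.2, -150.0, 30.1]
tcp_rot: [3.141, 0.0, 1.571]
contact_force: [0.0, -0.7, 1.5]
grip_width: 23.2
```

Call:
step_arm --pt "0 0 0 0 0 0" --pt "0 0 0 0 0 0" --pt "0 0 0 0 0 0" --pt "0 0 0 0 0 0" --fingers 46

```text
time: 11.62
tool_pos: [591.0, -150.0, 29.6]
tcp_rot: [-3.142, -0.0, 1.571]
contact_force: [-0.9, 0.8, -0.7]
grip_width: 44.4
```

Call:
step_arm --pt "0 0 -15 0 0 0" --pt "0 0 -40 0 0 0" --pt "0 0 -75 0 0 0" --pt "0 0 -90 0 0 0" --pt "-5 -33 -90 0 0 0"

```text
time: 12.03
tool_pos: [564.3, -155.9, 124.6]
tcp_rot: [3.128, 0.005, 1.572]
contact_force: [-0.9, -1.3, 1.2]
grip_width: 46.1
```

Call:
step_arm --pt "-8 -36 0 0 0 0" --pt "-16 -72 0 0 0 0" --pt "-22 -108 0 0 0 0" --pt "-22 -131 0 0 0 0" --pt "-22 -131 0 0 0 0"

```text
time: 12.45
tool_pos: [422.7, -176.3, 119.5]
tcp_rot: [-3.138, -0.002, 1.569]
contact_force: [1.1, 0.2, -0.2]
grip_width: 46.0
```

Run:
```python
from h import *
o=bot.get_obs();print(o['tool_pos'])
P=bot.capture('wrist');save(P,'wrist3')
for b in bot.boxes_of('large_nut',P)[:2]:
    r=b['rect'];print(round(b['p'],2),np.round(r),np.round(ray(P,r[0],r[1],7)))
u,v=[int(x) for x in proj(P,[427,-177,7])];print(u,v)
I=cv2.resize(P['color'][v-50:v+50,u-60:u+60],None,fx=5,fy=5,interpolation=2)
S=bot.capture('scene');I2=cv2.resize(S['color'][150:310,260:480],None,fx=3,fy=3)
cv2.imwrite('pics/w3.png',I[:,:,::-1]);cv2.imwrite('pics/s3.png',I2[:,:,::-1])
```

```text
[ 422.65370547 -176.25029228  119.51473443]
0.57 [335. 200.  38.  42.] [ 430. -171.    7.]
331 206
```

View pics/w3.png

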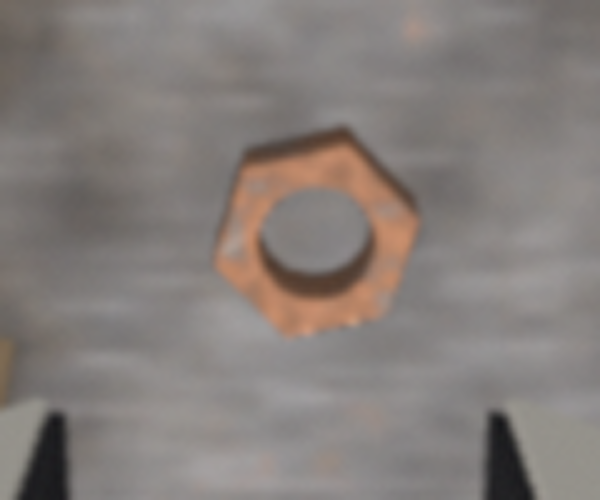

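View pics/s3.png

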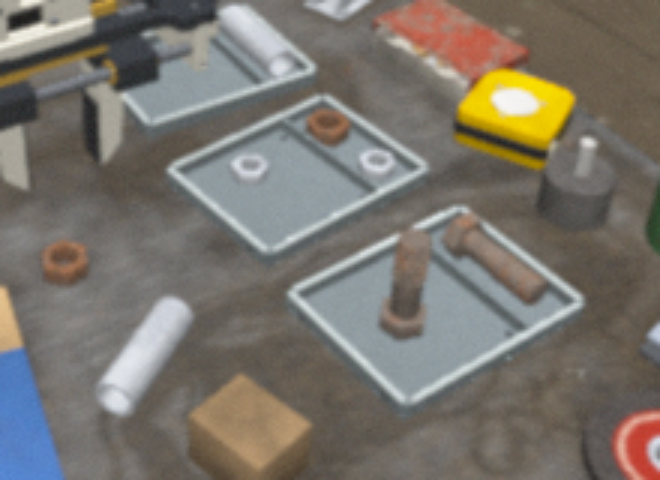

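Bolt stands in its bay and the small nut lies flat in its bay. The large nut is turned about 11° as well and centred at about (429.5,-173).

Call:
step_arm --pt "4 2.5 20 0 0 0.11" --pt "4 2.5 45 0 0 0.22" --pt "4 2.5 70 0 0 0.31" --pt "4 2.5 85 0 0 0.31" --pt "4 2.5 92.5 0 0 0.31" --fingers 52

```text
time: 13.02
tool_pos: [430.0, -172.4, 25.1]
tcp_rot: [-3.14, -0.001, 1.262]
contact_force: [-2.4, 1.4, 16.7]
grip_width: 52.0
```

Call:
step_arm --pt "0 0 0 0 0 0" --pt "0 0 0 0 0 0" --pt "0 0 0 0 0 0"

```text
time: 13.27
tool_pos: [430.6, -173.2, 27.5]
tcp_rot: [3.14, 0.0, 1.262]
contact_force: [0.1, 0.5, -0.2]
grip_width: 52.0
```

Call:
step_arm --pt "0 0 0 0 0 0" --pt "0 0 0 0 0 0" --pt "0 0 0 0 0 0" --pt "0 0 0 0 0 0" --pt "0 0 0 0 0 0" --fingers 18

```text
time: 13.68
tool_pos: [429.6, -173.0, 27.4]
tcp_rot: [3.141, 0.0, 1.261]
contact_force: [0.8, 0.7, 1.2]
grip_width: 29.4
```

Call:
step_arm --pt "0 0 0 0 0 0" --pt "0 0 0 0 0 0" --pt "0 0 0 0 0 0"

```text
time: 13.93
tool_pos: [429.7, -173.1, 27.5]
tcp_rot: [3.141, 0.0, 1.261]
contact_force: [-1.7, 0.1, 4.4]
grip_width: 29.3
```

Call:
step_arm --pt "0 0 -15 0 0 0" --pt "0 0 -35 0 0 -0.11" --pt "0 0 -60 0 0 -0.22" --pt "0 0 -60 0 0 -0.31" --pt "0 0 -60 0 0 -0.31"

```text
time: 14.35
tool_pos: [430.1, -173.4, 88.3]
tcp_rot: [3.139, 0.001, 1.574]
contact_force: [-0.7, 0.5, -1.0]
grip_width: 29.2
```

Call:
step_arm --pt "-6 35 0 0 0 0" --pt "-12 72 0 0 0 0" --pt "-18 108 0 0 0 0" --pt "-24 144 0 0 0 0" --pt "-28 167 0 0 0 0"

```text
time: 14.77
tool_pos: [599.0, -201.2, 86.0]
tcp_rot: [3.141, -0.0, 1.568]
contact_force: [-0.3, -0.3, -0.3]
grip_width: 29.0
```

Call:
step_arm --pt "0 0 20 0 0 0" --pt "0 0 40 0 0 0" --pt "0 0 50 0 0 0" --pt "0 0 53 0 0 0" --pt "0 0 54 0 0 0"

```text
time: 15.18
tool_pos: [595.7, -200.7, 32.0]
tcp_rot: [-3.139, -0.001, 1.569]
contact_force: [-0.3, -0.4, -0.1]
grip_width: 29.1
```

Call:
step_arm --pt "0 0 1 0 0 0" --pt "0 0 2 0 0 0" --pt "0 0 3 0 0 0" --pt "0 0 3 0 0 0"

```text
time: 15.52
tool_pos: [596.8, -201.2, 31.0]
tcp_rot: [3.14, 0.001, 1.571]
contact_force: [1.0, -0.8, -0.4]
grip_width: 29.3
```

Call:
step_arm --pt "0 0 0.3 0 0 0" --pt "0 0 0.3 0 0 0" --pt "0 0 0.3 0 0 0"

```text
time: 15.77
tool_pos: [596.7, -201.1, 30.5]
tcp_rot: [3.141, 0.0, 1.571]
contact_force: [-1.5, 0.5, 2.5]
grip_width: 29.1
```

Call:
step_arm --pt "0 0 0 0 0 0" --pt "0 0 0 0 0 0" --pt "0 0 0 0 0 0" --pt "0 0 0 0 0 0" --fingers 50

```text
time: 16.1
tool_pos: [596.5, -200.9, 29.8]
tcp_rot: [-3.141, -0.0, 1.571]
contact_force: [0.2, 0.2, -0.6]
grip_width: 48.8
```

Call:
step_arm --pt "0 0 -15 0 0 0" --pt "0 0 -40 0 0 0" --pt "0 0 -75 0 0 0" --pt "0 0 -105 0 0 0" --pt "-15 -31 -105 0 0 0"

```text
time: 16.52
tool_pos: [572.1, -215.9, 141.8]
tcp_rot: [3.127, 0.006, 1.574]
contact_force: [0.2, -1.8, 0.7]
grip_width: 49.8
```

Call:
step_arm --pt "-15 -33 0 0 0 0" --pt "-30 -66 0 0 0 0" --pt "-46 -99 0 0 0 0" --pt "-63 -131 0 0 0 0" --pt "-63 -131 0 0 0 0"

```text
time: 16.93
tool_pos: [429.8, -280.8, 134.9]
tcp_rot: [-3.139, -0.0, 1.567]
contact_force: [0.7, -1.0, -0.5]
grip_width: 50.3
```

Run:
```python
from h import *
o=bot.get_obs();print(o['tool_pos'])
P=bot.capture('wrist');save(P,'wrist4')
for k in ['pipe','block']:
  for b in bot.boxes_of(k,P)[:2]:
    r=b['rect'];print(k,round(b['p'],2),np.round(r),np.round(ray(P,r[0],r[1],13.6)))
```

```text
[ 429.78137652 -280.81285863  134.86275385]
pipe 0.81 [332. 197. 100.  75.] [ 434. -276.   14.]
block 0.61 [350. 298.  68.  78.] [ 452. -374.   14.]
```

View pics/wrist4.png

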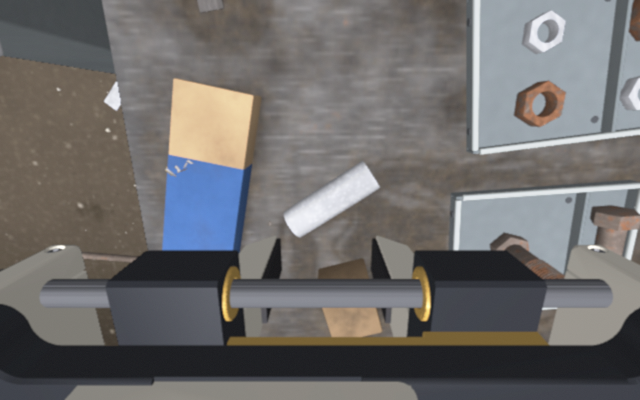

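Pipe runs from (291,225) to (371,176) in the image, so its axis is at about 0.55 rad; the jaws must turn +1.02 about tool z.

Call:
step_arm --pt "1 0 0 0 0 0.12" --pt "1 0 0 0 0 0.24" --pt "1 0 10 0 0 0.36" --pt "1 0 20 0 0 0.48" --pt "1 0 30 0 0 0.6"

```text
time: 17.5
tool_pos: [436.0, -277.4, 104.6]
tcp_rot: [3.14, -0.0, 0.967]
contact_force: [-0.4, 0.0, -0.4]
grip_width: 50.2
```

Call:
step_arm --pt "0 0 10 0 0 0.12" --pt "0 0 20 0 0 0.24" --pt "0 0 30 0 0 0.36" --pt "0 0 35 0 0 0.42" --pt "0 0 35 0 0 0.42"

```text
time: 17.92
tool_pos: [435.2, -276.8, 68.6]
tcp_rot: [-3.14, 0.0, 0.551]
contact_force: [-0.6, -0.1, -0.2]
grip_width: 49.9
```

Call:
step_arm --pt "0 0 12 0 0 0" --pt "0 0 24 0 0 0" --pt "0 0 33 0 0 0" --pt "0 0 39 0 0 0" --pt "0 0 41.5 0 0 0"

```text
time: 18.33
tool_pos: [434.7, -277.5, 27.7]
tcp_rot: [-3.141, 0.0, 0.552]
contact_force: [0.5, -0.3, -0.1]
grip_width: 49.5
```

Run:
```python
from h import *
o=bot.get_obs();print(o['tool_pos'],o['tcp_rot'],o['contact_force'])
A=bot.capture('scene');B=bot.capture('side')
cv2.imwrite('pics/p.png',np.hstack([cv2.resize(A['color'][200:340,240:380],(400,400)),cv2.resize(B['color'][130:250,310:430],(400,400))])[:,:,::-1])
```

```text
[ 434.72002942 -277.54280041   27.69963187] [-3.14072077e+00  1.79251979e-04  5.52437506e-01] [ 0.49758807 -0.33423077 -0.11545442]
```

View pics/p.png

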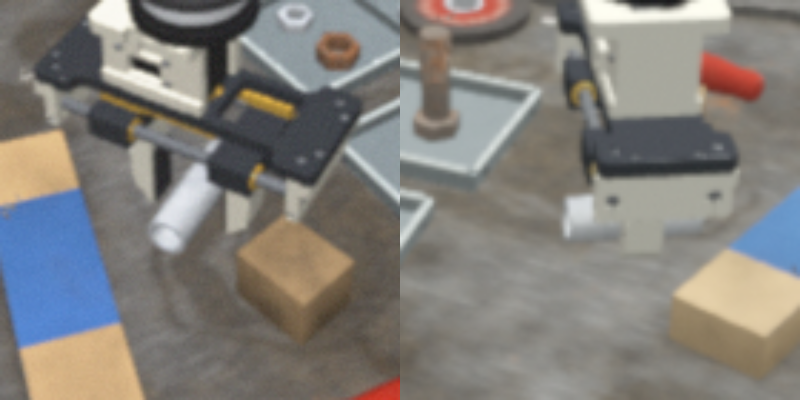

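Fingers straddle the pipe at mid-length, clear of the block. Close and lift.

Call:
step_arm --pt "0 0 0 0 0 0" --pt "0 0 0 0 0 0" --pt "0 0 0 0 0 0" --pt "0 0 0 0 0 0" --pt "0 0 0 0 0 0" --fingers 15

```text
time: 18.85
tool_pos: [434.7, -278.1, 28.8]
tcp_rot: [3.141, -0.0, 0.551]
contact_force: [0.0, -0.3, 1.5]
grip_width: 26.3
```

Call:
step_arm --pt "0 0 0 0 0 0" --pt "0 0 0 0 0 0" --pt "0 0 0 0 0 0"

```text
time: 19.1
tool_pos: [434.6, -278.1, 28.7]
tcp_rot: [3.141, -0.0, 0.551]
contact_force: [-0.4, -0.1, 4.0]
grip_width: 26.7
```

Call:
step_arm --pt "0 0 -10 0 0 0" --pt "0 0 -30 0 0 0" --pt "0 0 -60 0 0 0" --pt "0 0 -90 0 0 0" --pt "0 0 -90 0 0 0"

```text
time: 19.52
tool_pos: [436.8, -279.8, 124.0]
tcp_rot: [3.132, -0.003, 0.551]
contact_force: [1.0, -1.1, -0.5]
grip_width: 26.2
```

Call:
step_arm --pt "0 0 0 0 0 -0.12" --pt "0 0 0 0 0 -0.24" --pt "0 0 0 0 0 -0.36" --pt "0 0 0 0 0 -0.48" --pt "0 0 0 0 0 -0.6"

```text
time: 19.93
tool_pos: [434.3, -277.7, 118.3]
tcp_rot: [-3.141, -0.0, 1.157]
contact_force: [-0.5, -0.4, -0.2]
grip_width: 26.0
```

Call:
step_arm --pt "0 0 0 0 0 -0.12" --pt "0 0 0 0 0 -0.24" --pt "0 0 0 0 0 -0.36" --pt "0 0 0 0 0 -0.42" --pt "0 0 0 0 0 -0.42"

```text
time: 20.35
tool_pos: [434.3, -277.8, 118.3]
tcp_rot: [-3.141, -0.0, 1.573]
contact_force: [-0.5, -0.0, 0.1]
grip_width: 26.2
```

Call:
step_arm --pt "20 13 0 0 0 0" --pt "50 32 0 0 0 0" --pt "80 51 0 0 0 0" --pt "110 70 0 0 0 0" --pt "140 89 0 0 0 0"

```text
time: 20.77
tool_pos: [524.0, -136.5, 118.4]
tcp_rot: [-3.141, -0.0, 1.568]
contact_force: [0.5, -1.1, -1.3]
grip_width: 26.4
```

Call:
step_arm --pt "30 19 0 0 0 0" --pt "60 38 0 0 0 0" --pt "90 57 0 0 0 0" --pt "115 72 0 0 0 0" --pt "123 78 0 0 0 0"

```text
time: 21.18
tool_pos: [602.8, -11.1, 118.3]
tcp_rot: [3.141, -0.001, 1.572]
contact_force: [-0.6, -0.8, -1.6]
grip_width: 26.7
```

Call:
step_arm --pt "0 0 0 0 0 0" --pt "0 0 20 0 0 0" --pt "0 0 40 0 0 0" --pt "0 0 50 0 0 0" --pt "0 0 55 0 0 0"

```text
time: 21.6
tool_pos: [599.9, -16.1, 61.7]
tcp_rot: [-3.138, -0.0, 1.569]
contact_force: [0.1, 0.1, -1.0]
grip_width: 26.4
```

Run:
```python
from h import *
o=bot.get_obs();print(o['tool_pos'],o['tcp_rot'],o['contact_force'])
A=bot.capture('scene');B=bot.capture('side')
cv2.imwrite('pics/q.png',np.hstack([cv2.resize(A['color'][110:250,260:400],(400,400)),cv2.resize(B['color'][150:310,140:300],(400,400))])[:,:,::-1])
```

```text
[599.88764184 -16.13768522  61.68572799] [-3.13791231e+00 -2.47329604e-04  1.56872115e+00] [ 0.09203602  0.13955362 -1.03049929]
```

View pics/q.png

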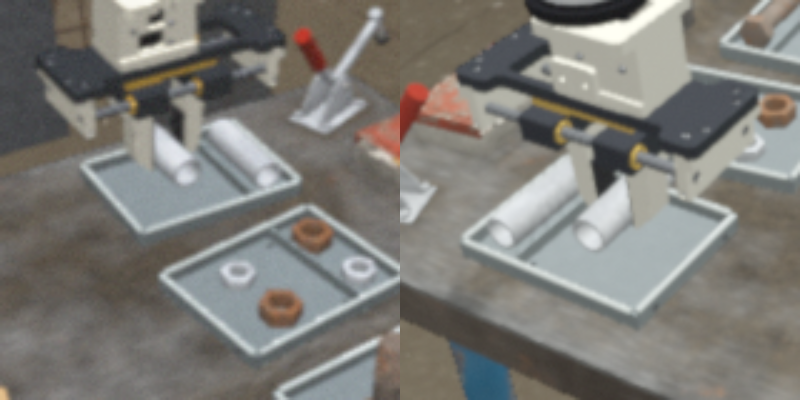

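Pipe hangs level above its bay; both nuts are flat beside each other. Lower and release.

Call:
step_arm --pt "0 0 12 0 0 0" --pt "0 0 22 0 0 0" --pt "0 0 28 0 0 0" --pt "0 0 30 0 0 0" --pt "0 0 30.5 0 0 0"

```text
time: 22.12
tool_pos: [601.1, -14.9, 32.2]
tcp_rot: [-3.14, -0.0, 1.571]
contact_force: [0.0, -0.3, -0.8]
grip_width: 26.4
```

Call:
step_arm --pt "0 0 0.5 0 0 0" --pt "0 0 1 0 0 0" --pt "0 0 1.5 0 0 0" --pt "0 0 1.5 0 0 0"

```text
time: 22.45
tool_pos: [601.8, -15.0, 31.8]
tcp_rot: [3.141, 0.0, 1.571]
contact_force: [0.5, -0.2, 0.1]
grip_width: 26.7
```

Call:
step_arm --pt "0 0 0.3 0 0 0" --pt "0 0 0.3 0 0 0" --pt "0 0 0.3 0 0 0"

```text
time: 22.7
tool_pos: [601.8, -15.0, 31.8]
tcp_rot: [3.141, 0.0, 1.571]
contact_force: [-0.5, 0.8, 4.7]
grip_width: 26.3
```

Contact at the expected height. Release, rise and look.

Call:
step_arm --pt "0 0 0 0 0 0" --pt "0 0 0 0 0 0" --pt "0 0 0 0 0 0" --pt "0 0 0 0 0 0" --pt "0 0 0 0 0 0" --fingers 42

```text
time: 23.12
tool_pos: [601.4, -15.0, 30.9]
tcp_rot: [-3.141, -0.0, 1.571]
contact_force: [0.0, -0.7, -0.4]
grip_width: 41.9
```

Call:
step_arm --pt "0 0 -8 0 0 0" --pt "0 0 -25 0 0 0" --pt "0 0 -55 0 0 0" --pt "0 0 -90 0 0 0" --pt "0 0 -120 0 0 0"

```text
time: 23.53
tool_pos: [601.5, -15.0, 153.5]
tcp_rot: [3.141, 0.0, 1.571]
contact_force: [1.0, 0.5, 1.0]
grip_width: 41.9
```

Call:
step_arm --pt "0 -20 -35 0 0 0" --pt "0 -40 -70 0 0 0" --pt "0 -60 -100 0 0 0" --pt "0 -60 -100 0 0 0" --pt "0 -60 -100 0 0 0"

```text
time: 23.95
tool_pos: [541.7, -15.1, 253.9]
tcp_rot: [3.136, 0.001, 1.571]
contact_force: [1.0, -0.6, -0.2]
grip_width: 41.8
```

Run:
```python
from h import *
o=bot.get_obs();print(o['tool_pos'],o['contact_force'])
T=dict(nut=(594,-175,.12),bolt=(597,-328,.08),pipe=(603,-15,0))
Q=dict(large_nut=('nut',10),small_nut=('nut',8),bolt=('bolt',40),pipe=('pipe',16.6),block=(None,20))
ims=[]
for c in ['scene','side']:
    P=bot.capture(c)
    for k,(t,h) in Q.items():
        for b in bot.boxes_of(k,P)[:2]:
            r=b['rect'];X=ray(P,r[0],r[1],h)[:2];l=''
            if t:
                a=T[t];d=X-a[:2];s,cc=np.sin(a[2]),np.cos(a[2]);l=np.round([cc*d[0]+s*d[1],-s*d[0]+cc*d[1]])
            print(c,k,round(b['p'],2),np.round(X),l)
    ims.append(P['color'])
cv2.imwrite('pics/f.png',np.hstack([cv2.resize(ims[0][120:320,240:480],(400,333)),cv2.resize(ims[1][130:330,150:390],(400,333))])[:,:,::-1])
```

```text
[541.71695919 -15.06045868 253.93978643] [ 0.95291268 -0.64952955 -0.18902863]
scene large_nut 0.63 [ 598. -206.] [  0. -31.]
scene bolt 0.88 [ 592. -328.] [-5.  0.]
scene pipe 0.75 [602. -16.] [-1. -1.]
scene block 0.64 [ 440. -372.] 
scene block 0.48 [ 603. -198.] 
side large_nut 0.61 [ 595. -201.] [ -2. -26.]
side small_nut 0.6 [ 591. -149.] [ 0. 26.]
side bolt 0.83 [ 590. -317.] [-6. 11.]
side bolt 0.57 [593.  25.] [ 24. 352.]
side pipe 0.69 [603.  -9.] [-0.  6.]
side block 0.83 [ 449. -368.]
```

View pics/f.png

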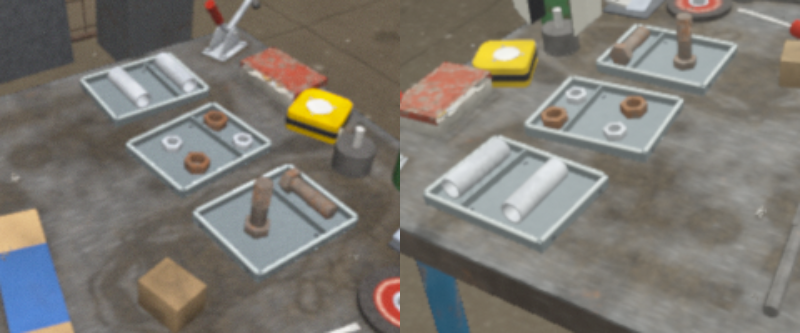

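Both views show the pipe lying in its bay, both nuts flat side by side, the bolt upright and the block in place.

```bash
python3 -c "
from plant import bot
print(bot.close_job(), bot.get_obs()['time'])"
```

```text
the job is handed in; nothing more can be done
the job is handed in; nothing more can be done
```

All four pieces are sorted into their trays and the job is handed in. The sorting was finished about 24 s into the 96 s allowed; the system reported no verdict.

- **Last checks:** the scene and side pictures put the large nut, bolt and pipe within about 31 mm of their bay middles, against a limit of 45 mm. The small nut was about 26 mm off, but only the side network found it. In both pictures the nuts look flat, the bolt upright and the pipe lying down.
- **Block:** it was never touched, and its measured position stayed within about 8 mm of the start, which is within the measuring error.
- **Disagreements:** the two cameras differ by 5–12 mm in y, so I averaged them for the trays. The networks also gave two low-confidence false hits, a "block" at the nuts and a "bolt" at about (593, 25), which the pictures did not bear out.
- **Bench contact:** the fingertips touched the bench once, at about 17 N, when going down for the large nut.

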